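# Snap the lid clips of the screw tub shut

### The arm

A 6-joint arm with a two-finger parallel gripper is mounted at the origin on a cart in front of the work surface, level with it; the furniture and walls round the work are solid. World frame = base frame: x ahead of the robot, y to its left, z up, the work surface at z = 0. Lengths are in m, angles in rad, forces in N, time in s.
With the tool pointing down it reaches from about 0.35 to 0.85 m from the base axis. Payload 8.1 kg.
Tool frame: the origin (TCP) lies on the centre line of the jaws, within the pads' length; the fingertips stand 17 mm ahead of it and the grasp point (between the pads) lies 2 mm behind it; x points along the fingers, z is the direction in which the jaws open and shut, and the axes are right-handed (so a half turn about x gives the same grasp; the last joint's range is limited). The gripper opens to 93 mm and grips with 3 to 60 N. Pads are 15 mm wide; open, the fingers measure 128 mm over their backs; the gripper's body (75 mm by 188 mm) begins 65 mm behind the grasp point.
Start: joints at [-1.396, 0.13, 1.488, -0, 1.523, -0.085], TCP at [0.154, -0.58, 0.236] pointing down, gripper open.
Joint ranges: [-2.96, 2.96], [-0.89, 2.26], [0.02, 2.5], [-1.34, 4.48], [0, 2.73], [-2.66, 2.66]. Speed limits (rad/s): [2.39, 2.39, 2.79, 3.14, 3.14, 3.14].

### API

Orientations are given as a rotation vector (axis times angle).
In Python, from plant import telemetry, optics, workorder gives the robot as it stands.
- The arm moves only by the shell command python3 -m inch 'ROWS' [FORCE]. ROWS is JSON, a list that holds one entry, the list of rows, each a list of 7 numbers: the shift along the tool's x, y, z in m, then the turn, a rotation vector about the tool's x, y, z in rad, then the opening, from 0 (shut) to 1 (fully open). In form: [[[tx, ty, tz, ax, ay, az, grip], ...]]. A call has 1 to 20 rows; each row shifts and turns the pose as measured when the row begins, along the tool's axes as they then stand; what a row does not reach is not made up. A row lasts 1/10 s, in which the tool goes at most 50 mm and 8.59 degrees, less where a joint would pass 70% of its speed; a pose out of reach is approached as far as the arm can. A call is refused whole if a number of a shift passes 0.05 or a number of a turn 0.15, either way. A call with a gripper value outside its range is refused whole. The fingers move at their own pace and stop on an object; FORCE is the grip in N (left out, the last holds). Time passes only in rows, so rows that do not move let the fingers close. It gives the time, the measured TCP pose, the force and the opening at its end, in the units of the state.
- telemetry.read_state(): the state, without advancing time (a new reading comes with each control period).
- optics.read_camera(name): name is "scene" or "top" or "wrist"; returns a dict with "frame" (420x560x3 uint8, blue, green, red), "fx", "fy", "cx", "cy" (pixels), "D" ([k1, k2, p1, p2, k3] as OpenCV has them; the pictures are not rectified), "rvec" (rotation vector, rad) and "tvec" (3), from world to camera coordinates, as OpenCV has them. Camera axes: x right, y down, z forward; pixel columns grow to the right and rows downward; lengths in m; the calibration is good to about 2 mm. A picture is of the moment at which its call begins. There is no depth.
- workorder.close_job(): hands the job in, once; it reports no verdict.
The state is a dict: "t": time; "q": joint angles; "dq": joint speeds; "joint_torque": joint torques, N m; "tool_pos": TCP position; "orientation": TCP orientation; "force": force on the tool from outside, world axes, zero at the start; "wrist_torque": the same for the moment, N m; "opening": finger opening in m.
Only numpy, scipy, OpenCV 4.12 (cv2) and the standard library are available. Lean on these libraries where they do the work, as an engineer would, in place of code of your own. Each camera call takes 0.05 s, during which the arm holds its last target. There are 200 camera calls.

### The job

The lid is on the clear tub of screws, but its four orange side clips stand open. Flip all four down, one after another, until each lies flat against the side of the tub.

Things in the scene. Friction and masses are not known exactly. Their poses are not given: they have to be found in the camera images.
- clip_front: Orange clip on the tub side nearest the robot. All four clips alike: 46 mm wide along the hinge, 36 mm from hinge to free edge, 4 mm thick; outer face flat, 3 mm outward of the hinge line when shut. Origin: middle of the hinge line, 74 mm above the bench, 63 mm from the tub's centre. Axes: see clip_back; motion: see clip_left; tub: see clip_right.
- clip_back: Orange clip on the tub side farthest from the robot. Origin: middle of the hinge line, 63 mm from the tub's centre. Axes of all clips: y along the hinge, always level; z from free edge to hinge, straight up when shut (free edge then hangs 38 mm above the bench); x is then level, pointing away from the tub. The cross product of y and straight up points outward at any angle.
- clip_left: Orange clip on the tub's left side (+y). Origin: middle of the hinge line, 75 mm from the tub's centre. Open, each clip has swung out and up about its y axis by 1.4 to 1.9 rad and so sticks out about level. A friction hinge (0.03 N m, 1 to 2 N at the free edge) leaves it where it is let go: no spring, no click. A stop ends the travel when it is shut.
- clip_right: Orange clip on the tub's right side (-y). Origin: middle of the hinge line, 75 mm from the tub's centre. The tub: clear, with screws in it, 106 mm front to back, 130 mm left to right, 70 mm high, turned up to 0.3 rad, fixed to the bench; its grey lid is 118 x 142 mm, top 80 mm above the bench (thin ribs to 82 mm).

How it is judged:
By the outcome, as a careful person would: the job done as asked, in the order asked, and still so for the second after the job is handed in, with the robot touching nothing.
It also fails if it takes over 58 s, if anything falls off the work surface, if the arm or the gripper's body presses on something with over 40 N, if the wrist force passes 120 N, or if a joint passes its speed limit or range.

## Working session

There is one attempt and no reset: what is moved stays moved. The work goes in short steps, Python scripts to look and compute and a shell command to move; the robot and the scene stay as the last step left them, time stands still between calls to the robot, and variables do not carry over. Pictures are saved under pics/ and viewed, on a budget of 10 in all, crops included, one or two more only if the job needs it, and the job is handed in when it is done.

```bash
mkdir -p pics; ls
cat > h.py <<'E'
import numpy as np, cv2
from plant import telemetry, optics
from scipy.spatial.transform import Rotation as R
def grab(n):
    return optics.read_camera(n)
def ray(c,px):
    K=np.array([[c['fx'],0,c['cx']],[0,c['fy'],c['cy']],[0,0,1]])
    u=cv2.undistortPoints(np.array(px,float).reshape(-1,1,2),K,np.array(c['D'],float)).reshape(-1,2)
    M=cv2.Rodrigues(np.array(c['rvec'],float))[0]; o=-M.T@np.array(c['tvec'],float).ravel()
    return o,np.c_[u,np.ones(len(u))]@M
def plane(c,px,z):
    o,d=ray(c,px); return o+d*((z-o[2])/d[:,2])[:,None]
def orange(f):
    h=cv2.cvtColor(f,cv2.COLOR_BGR2HSV)
    return cv2.inRange(h,(4,130,90),(20,255,255))
E
python3 - <<'E'
from h import *
s=telemetry.read_state();print({k:np.round(v,3).tolist() for k,v in s.items()})
for n in("top","scene"):
    c=grab(n);np.save(n+'0.npy',c,allow_pickle=True);cv2.imwrite(f'pics/{n}0.png',c['frame'])
    m=orange(c['frame']);N,l,st,ce=cv2.connectedComponentsWithStats(m)
    o,_=ray(c,[[280,210]]);print(n,'cam at',o.round(3))
    for i in range(1,N):
        if st[i,4]>40:
            r=cv2.boxPoints(cv2.minAreaRect(cv2.findContours((l==i).astype('uint8'),0,1)[0][0]))
            print(st[i],ce[i].round(1),r.round(1).tolist(), plane(c,r,.074).round(3).tolist() if n=='top' else '')
E
```

```text
pics
{'t': 0.0, 'q': [-1.396, 0.131, 1.489, 0.0, 1.523, -0.085], 'dq': [0.0, 0.001, -0.0, 0.001, 0.0, 0.002], 'joint_torque': [0.002, -55.984, -49.176, 0.077, 0.036, -0.0], 'tool_pos': [0.154, -0.579, 0.235], 'orientation': [1.017, 1.322, -1.015], 'force': [0.357, 0.249, -0.839], 'wrist_torque': [0.024, 0.044, 0.052], 'opening': 0.093}
top cam at [0.395 0.254 0.953]
[277 147  29  25 674] [291.5 158.6] [[277.0, 147.0], [305.0, 147.0], [305.0, 171.0], [277.0, 171.0]] [[0.586, 0.281, 0.074], [0.586, 0.234, 0.074], [0.545, 0.234, 0.074], [0.545, 0.281, 0.074]]
[336 189  26  30 704] [348.3 203.9] [[335.3999938964844, 190.0], [359.70001220703125, 188.8000030517578], [361.20001220703125, 217.8000030517578], [336.8999938964844, 219.0]] [[0.513, 0.184, 0.074], [0.515, 0.143, 0.074], [0.467, 0.141, 0.074], [0.465, 0.182, 0.074]]
[227 194  24  29 685] [238.3 208. ] [[227.0, 194.0], [250.0, 194.0], [250.0, 222.0], [227.0, 222.0]] [[0.507, 0.364, 0.074], [0.507, 0.326, 0.074], [0.46, 0.326, 0.074], [0.46, 0.364, 0.074]]
[281 242  29  25 693] [294.9 254.2] [[281.0, 242.0], [309.0, 242.0], [309.0, 
[... 602 characters left out ...]
] [260.3 198.6] [[248.1999969482422, 193.8000030517578], [270.70001220703125, 189.60000610351562], [273.20001220703125, 203.1999969482422], [250.8000030517578, 207.39999389648438]] 
[298 207  25  22 349] [309.8 218.1] [[296.6000061035156, 214.1999969482422], [314.6000061035156, 205.1999969482422], [323.0, 222.0], [305.0, 231.0]] 
[221 226  24  19 353] [232.1 234.5] [[220.1999969482422, 226.89999389648438], [239.8000030517578, 222.10000610351562], [244.60000610351562, 241.39999389648438], [225.10000610351562, 246.1999969482422]] 
[270 250  30  18 350] [284.6 258.4] [[269.70001220703125, 254.5], [296.5, 248.60000610351562], [299.5, 262.20001220703125], [272.70001220703125, 268.20001220703125]]
```

View pics/top0.png

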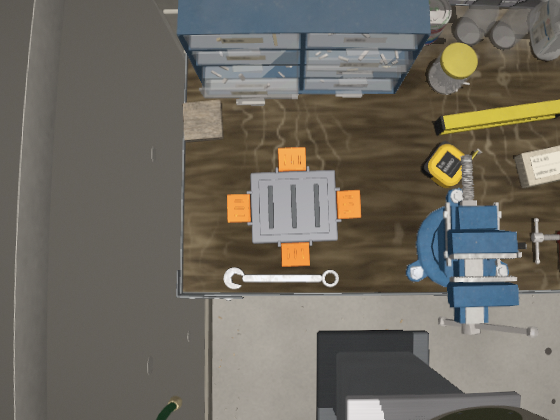

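View pics/scene0.png

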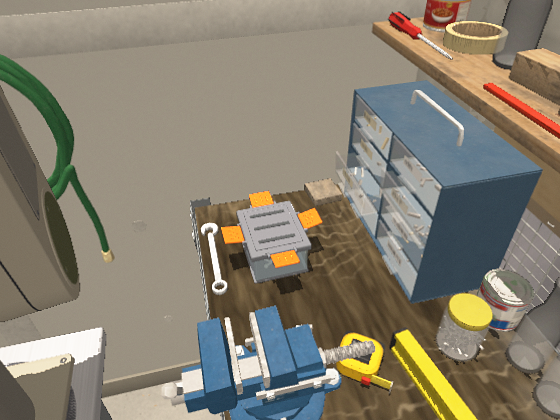

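The top view shows the tub: front clip at (295,254), back (292,159), left (238,208), right (348,204), with the lid centred near (293,206). The scene view shows the four clips standing roughly level, and the vise between the arm and the tub. Next I'll refine the centre and yaw, and work out the tool axes.

Run:
```python
from h import *
s=telemetry.read_state();M=R.from_rotvec(s['orientation']).as_matrix();print(M.round(3))
c=np.load('top0.npy',allow_pickle=True).item();f=c['frame']
h=cv2.cvtColor(f,cv2.COLOR_BGR2HSV)
m=cv2.inRange(h,(0,0,95),(180,75,200));m[:165]=0;m[248:]=0;m[:,:245]=0;m[:,345:]=0
m=cv2.morphologyEx(m,cv2.MORPH_CLOSE,np.ones((9,9)));m=cv2.morphologyEx(m,cv2.MORPH_OPEN,np.ones((15,15)))
k=max(cv2.findContours(m,0,1)[0],key=cv2.contourArea)
p=plane(c,k.reshape(-1,2),.08)[:,:2]
r=cv2.minAreaRect((p*1000).astype('float32'));print('lid',r)
# clips by two views: centroids
d=np.load('scene0.npy',allow_pickle=True).item()
T={'front':(294.9,254.2),'back':(291.5,158.6),'left':(238.3,208),'right':(348.3,203.9)}
S={'front':(232.1,234.5),'back':(309.8,218.1),'left':(260.3,198.6),'right':(284.6,258.4)}
for n in T:
    o1,d1=ray(c,[T[n]]);o2,d2=ray(d,[S[n]])
    A=np.c_[d1[0],-d2[0]];t=np.linalg.lstsq(A,o2-o1,rcond=None)[0]
    a=o1+d1[0]*t[0];b=o2+d2[0]*t[1];print(n,((a+b)/2).round(4),'gap',np.linalg.norm(a-b).round(4))
```

```text
[[-0.     0.966  0.257]
 [ 0.002  0.257 -0.966]
 [-1.     0.    -0.002]]
lid ((486.0392761230469, 253.1871337890625), (118.5040512084961, 141.05348205566406), 1.963117241859436)
front [0.407  0.2511 0.0791] gap 0.0007
back [0.5659 0.2566 0.0808] gap 0.0015
left [0.483  0.3445 0.0812] gap 0.0008
right [0.4897 0.1629 0.0795] gap 0.0006
```

```bash
python3 -m inch '[[[-0.05,0,0,0.112,0,0,0],[-0.05,0,0,0.112,0,0,0],[0,0.03,-0.04,0,0,0,0],[0,0.03,-0.04,0,0,0,0],[0,0.03,-0.04,0,0,0,0],[0,0.03,-0.04,0,0,0,0],[0,0.03,-0.04,0,0,0,0],[0,0.03,-0.04,0,0,0,0],[0,0.03,-0.04,0,0,0,0],[0,0.03,-0.04,0,0,0,0],[0,0,-0.05,0,0,0,0],[0,0,-0.05,0,0,0,0],[0,0,-0.05,0,0,0,0],[0,0,-0.05,0,0,0,0],[0,0,-0.05,0,0,0,0]]]' 20
cat > w.py <<'E'
# tool pose in tub frame (mm): u away, v left; tip height; shift needed in tool axes to target (u,v,tipz)
import sys;from h import *
s=telemetry.read_state();M=R.from_rotvec(s['orientation']).as_matrix();p=s['tool_pos']
a=.036;U=np.array([np.cos(a),np.sin(a),0]);V=np.array([-U[1],U[0],0]);C=np.array([.486,.2535,0])
print('t',round(s['t'],2),'u,v,tip mm',(np.array([U@(p-C),V@(p-C),p[2]-.017])*1000).round(1),'force',np.round(s['force'],1),'open',round(s['opening'],4))
print('turn about tool axes to ideal',R.from_matrix(M.T@np.c_[[0,0,-1],U,-V]).as_rotvec().round(3))
if len(sys.argv)>3:
    u,v,z=[float(x)/1000 for x in sys.argv[1:4]]
    print('shift tool mm',(M.T@(C+u*U+v*V+[0,0,z+.017]-p)*1000).round(1))
E
python3 w.py -99 0 110
```

```text
t: 1.6
tool_pos: [0.3794, -0.0026, 0.3347]
orientation: [1.206, 1.231, -1.195]
force: [1.4, -0.2, -0.8]
opening: 0.0007
t 1.6 u,v,tip mm [-115.7 -252.1  317.7] force [ 1.4 -0.2 -0.8] open 0.0007
turn about tool axes to ideal [-0.021 -0.015  0.005]
shift tool mm [ 211.4   12.6 -249.3]
```

```bash
python3 -m inch '[[[0,0.005,-0.049,-0.021,-0.015,0.005,0],[0,0.005,-0.049,0,0,0,0],[0,0.005,-0.049,0,0,0,0],[0,0,-0.05,0,0,0,0],[0,0,-0.05,0,0,0,0],[0.05,0,0,0,0,0,0],[0.05,0,0,0,0,0,0],[0.05,0,0,0,0,0,0],[0.03,0,0,0,0,0,0],[0,0,0,0,0,0,0]]]'
python3 w.py -99 0 105
python3 - <<'E'
from h import *
for n in('scene','wrist'):
  cv2.imwrite(f'pics/{n}1.png',grab(n)['frame'])
E
```

```text
t: 2.6
tool_pos: [0.3811, 0.2557, 0.1503]
orientation: [1.175, 1.231, -1.169]
force: [0.1, -0.5, 1.3]
opening: 0.0004
t 2.6 u,v,tip mm [-104.8    6.   133.3] force [ 0.1 -0.5  1.3] open 0.0004
turn about tool axes to ideal [ 0.014 -0.001 -0.003]
shift tool mm [28.3  5.6  6.1]
```

View pics/wrist1.png

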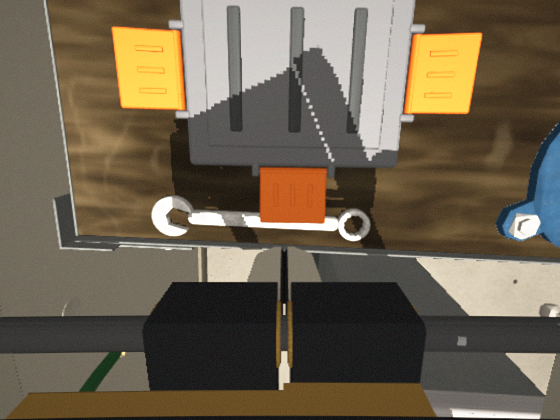

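The wrist view shows the front clip at (293,195), square to the jaws, with the closed fingers just outboard of it at (285,330). I'm starting the front flip.

```bash
python3 -m inch '[[[0.028,0.0056,0.006,0.014,0,0,0],[0.015,0,0,0,0,0,0],[0.013,0,0,0,0,0,0],[0.008,0.001,0,0,0,0,0],[0.007,0.001,0,0,0,0,0],[0.006,0.003,0,0,0,0,0],[0,0,0,0,0,0,0]]]'
python3 w.py -87 0 51
```

```text
t: 3.4
tool_pos: [0.403, 0.2559, 0.0872]
orientation: [1.203, 1.218, -1.16]
force: [-0.8, -0.3, 0.4]
opening: 0.0003
t 3.4 u,v,tip mm [-82.9   5.4  70.2] force [-0.8 -0.3  0.4] open 0.0003
turn about tool axes to ideal [-0.    -0.012 -0.024]
shift tool mm [19.  -4.6  5.6]
```

```bash
python3 -m inch '[[[0,0,0,0,-0.012,-0.024,0],[0,0,0,0,0,0,0]]]'; python3 w.py -87 0 51
python3 - <<'E'
from h import *
f=grab('scene')['frame'];cv2.imwrite('pics/s2.png',cv2.resize(f[150:300,180:360],None,fx=4,fy=4,interpolation=2))
E
```

```text
t: 3.6
tool_pos: [0.4037, 0.2562, 0.0879]
orientation: [1.182, 1.226, -1.183]
force: [0.7, -0.4, 0.6]
opening: 0.0008
t 3.6 u,v,tip mm [-82.2   5.6  70.9] force [ 0.7 -0.4  0.6] open 0.0008
turn about tool axes to ideal [-0.     0.001  0.001]
shift tool mm [19.9 -4.8  5.6]
```

View pics/s2.png

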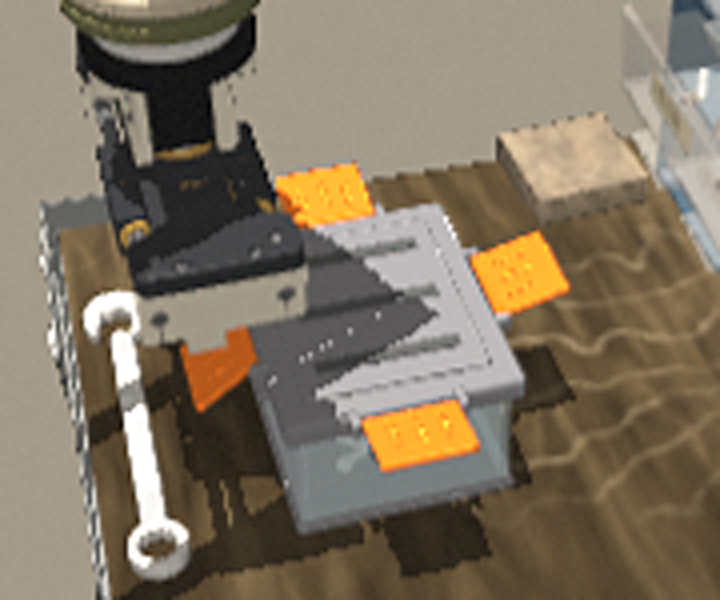

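The picture shows the front clip pushed part way down under the fingers. The tip has drifted inward, so I'll move back outward and carry on along the arc.

```bash
python3 -m inch '[[[0,-0.01,0.003,0,0,0,0],[0,-0.005,0.003,0,0,0,0],[0,0,0,0,0,0,0]]]'; python3 w.py -96 0 62
```

```text
t: 3.95
tool_pos: [0.3879, 0.2493, 0.0881]
orientation: [1.183, 1.225, -1.182]
force: [1.4, -0.0, 0.0]
opening: 0.0002
t 3.95 u,v,tip mm [-98.2  -0.7  71.1] force [ 1.4 -0.   0. ] open 0.0002
turn about tool axes to ideal [ 0.     0.    -0.001]
shift tool mm [ 9.1  2.2 -0.7]
```

```bash
python3 -m inch '[[[0.009,0.001,0,0,0,0,0],[0.005,0.003,0,0,0,0,0],[0.005,0.005,0,0,0,0,0],[0.002,0.004,0,0,0,0,0],[0,0,0,0,0,0,0]]]'; python3 w.py -78 0 46
```

```text
t: 4.45
tool_pos: [0.4018, 0.2497, 0.0653]
orientation: [1.183, 1.226, -1.182]
force: [0.3, -0.2, -0.1]
opening: 0.0005
t 4.45 u,v,tip mm [-84.3  -0.7  48.3] force [ 0.3 -0.2 -0.1] open 0.0005
turn about tool axes to ideal [ 0.    -0.    -0.001]
shift tool mm [ 2.3  6.3 -0.7]
```

```bash
python3 -m inch '[[[0.002,0.005,0,0,0,0,0],[0,0.005,0,0,0,0,0],[0,0.002,0,0,0,0,0],[0,0,0,0,0,0,0]]]'; python3 w.py -73.5 0 46
python3 -m inch '[[[0,0.002,0,0,0,0,0],[0,0.002,0,0,0,0,0]]]';python3 w.py
python3 - <<'E'
from h import *
f=grab('scene')['frame'];cv2.imwrite('pics/s3.png',cv2.resize(f[150:300,180:360],None,fx=4,fy=4,interpolation=2))
E
```

```text
t: 4.85
tool_pos: [0.4105, 0.2499, 0.062]
orientation: [1.177, 1.233, -1.191]
force: [0.2, 0.2, 0.2]
opening: 0.0007
t 4.85 u,v,tip mm [-75.6  -0.8  45. ] force [0.2 0.2 0.2] open 0.0007
turn about tool axes to ideal [0.    0.001 0.01 ]
shift tool mm [-1.   2.1 -0.8]
t: 5.05
tool_pos: [0.4107, 0.25, 0.0617]
orientation: [1.171, 1.239, -1.198]
force: [-16.7, -0.6, 13.3]
opening: 0.0005
t 5.05 u,v,tip mm [-75.4  -0.8  44.7] force [-16.7  -0.6  13.3] open 0.0005
turn about tool axes to ideal [0.    0.002 0.02 ]
```

View pics/s3.png

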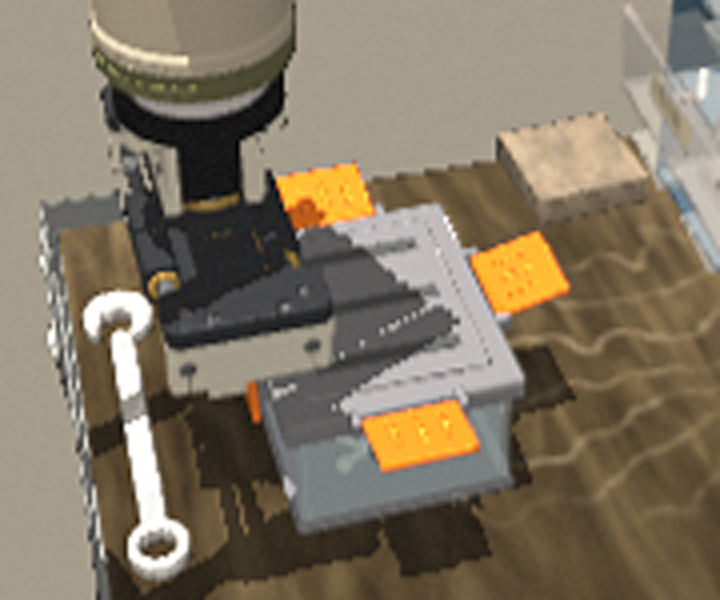

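The front clip now looks near vertical at (255,400) in the crop, with firm contact of 17 N. I'll back off and check it.

```bash
python3 -m inch '[[[0,-0.015,0,0,0,0.02,0],[-0.03,-0.02,0,0,0,0,0],[-0.05,-0.02,0,0,0,0,0],[-0.05,0.0,0,0,0,0,0],[0,0,0,0,0,0,0]]]'; python3 w.py 99 0 110
python3 - <<'E'
from h import *
f=grab('wrist')['frame']
g=grab('scene')['frame']
a=cv2.resize(f,(400,300));b=cv2.resize(g[180:280,200:333],(400,300),interpolation=2)
cv2.imwrite('pics/s4.png',np.hstack([a,b]))
E
```

```text
t: 5.6
tool_pos: [0.3553, 0.2476, 0.1936]
orientation: [1.18, 1.224, -1.185]
force: [1.4, 1.2, 0.8]
opening: 0.0005
t 5.6 u,v,tip mm [-130.8   -1.2  176.6] force [1.4 1.2 0.8] open 0.0005
turn about tool axes to ideal [-0.     0.004  0.001]
shift tool mm [ 66.4 229.8  -1.5]
```

View pics/s4.png

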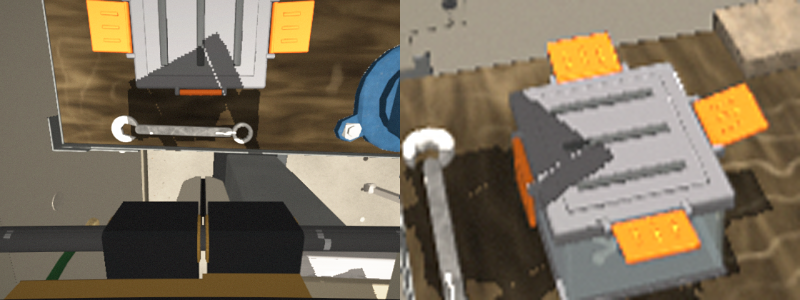

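```bash
cat > chk.py <<'E'
# project the expected outer-face corners of each shut clip, compare with orange blobs: in scene, wrist
from h import *
import sys
a=.036;U=np.array([np.cos(a),np.sin(a),0]);V=np.array([-U[1],U[0],0]);C=np.array([.486,.2535,0])
D={'front':(-U,V,.063),'back':(U,V,.063),'left':(V,U,.075),'right':(-V,U,.075)}
def pr(c,P):
    K=np.array([[c['fx'],0,c['cx']],[0,c['fy'],c['cy']],[0,0,1]])
    return cv2.projectPoints(np.array(P),np.array(c['rvec'],float),np.array(c['tvec'],float),K,np.array(c['D'],float))[0].reshape(-1,2)
def corners(n,th):  # outer face corners: hinge-, hinge+, free+, free-, swung out th
    o,e,r=D[n];H=C+o*r+[0,0,.074];zd=np.array([0,0,1.])
    f=-zd*np.cos(th)+o*np.sin(th);nrm=o*np.cos(th)+zd*np.sin(th)
    return [H+.003*nrm+s*.023*e+k*.036*f for s,k in((-1,0),(1,0),(1,1),(-1,1))]
if __name__=='__main__':
  for cam in sys.argv[2:]:
    c=grab(cam);m=orange(c['frame']);
    for n in sys.argv[1].split(','):
        e=pr(c,corners(n,0));x0,y0=np.maximum((e.min(0)-12).astype(int),0);x1,y1=(e.max(0)+12).astype(int)
        ys,xs=np.nonzero(m[y0:y1,x0:x1])
        for th in(0,.15,.3):
            q=pr(c,corners(n,th));print(cam,n,th,'expect x',q[:,0].min().round(1),q[:,0].max().round(1),'y',q[:,1].min().round(1),q[:,1].max().round(1))
        if len(xs): print('   seen x',xs.min()+x0,xs.max()+x0,'y',ys.min()+y0,ys.max()+y0,'n',len(xs))
E
python3 chk.py front scene wrist
```

```text
scene front 0 expect x 236.4 242.5 y 227.7 256.3
scene front 0.15 expect x 235.2 241.2 y 227.5 256.6
scene front 0.3 expect x 232.6 241.2 y 227.4 256.5
   seen x 237 244 y 226 255 n 114
wrist front 0 expect x 250.7 310.6 y 125.7 127.5
wrist front 0.15 expect x 250.6 310.6 y 127.5 132.1
wrist front 0.3 expect x 250.6 310.7 y 127.4 138.3
   seen x 247 308 y 119 128 n 560
```

The front clip reads shut: its lower edge is at row 128 against 127.5 expected, where 0.15 rad of swing would give 132. Before going round the back, I'll check how far the wrist camera overhangs toward the cabinet.

Run:
```python
from h import *
c=grab('wrist');s=telemetry.read_state();M=R.from_rotvec(s['orientation']).as_matrix()
o,_=ray(c,[[280,210]]);print('cam in tool',(M.T@(o-s['tool_pos'])).round(3))
t=np.load('top0.npy',allow_pickle=True).item()
for z in(.02,.08,.15): print(z,plane(t,[[250,104],[260,95],[345,95]],z).round(3).tolist())
```

```text
cam in tool [-0.15   0.078 -0.002]
0.02 [[0.678, 0.332, 0.02], [0.695, 0.314, 0.02], [0.694, 0.16, 0.02]]
0.08 [[0.66, 0.327, 0.08], [0.676, 0.31, 0.08], [0.675, 0.166, 0.08]]
0.15 [[0.639, 0.321, 0.15], [0.653, 0.306, 0.15], [0.653, 0.173, 0.15]]
```

Run:
```python
from h import *
print(np.round(telemetry.read_state()['q'],3))
```

```text
[ 0.492 -0.305  1.992 -0.003  1.472  2.028]
```

```bash
python3 -m inch '[[[0,0,0,-0.149,0,0,0],[0,0,0,-0.149,0,0,0],[0,0,0,-0.149,0,0,0],[0,0,0,-0.149,0,0,0],[0,0,0,-0.149,0,0,0],[0,0,0,-0.149,0,0,0],[0,0,0,-0.149,0,0,0],[0,0,0,-0.149,0,0,0],[0,0,0,-0.149,0,0,0],[0,0,0,-0.149,0,0,0],[0,0,0,-0.149,0,0,0],[0,0,0,-0.149,0,0,0],[0,0,0,-0.149,0,0,0],[0,0,0,-0.149,0,0,0],[0,0,0,-0.149,0,0,0],[0,0,0,-0.149,0,0,0],[0,0,0,-0.149,0,0,0],[0,0,0,-0.149,0,0,0],[0,0,0,-0.149,0,0,0],[0,0,0,-0.149,0,0,0]]]' >/dev/null; sed -i 's/U,-V\]/-U,V]/' w.py; python3 w.py 102 0 120
```

```text
t 7.85 u,v,tip mm [-150.2  -15.   128.3] force [-0.3 -0.4  0.5] open 0.0004
turn about tool axes to ideal [-0.139 -0.045 -0.07 ]
shift tool mm [ -10.6 -247.6   49.7]
```

```bash
python3 -m inch '[[[-0.04,0,0,-0.139,-0.045,-0.07,0],[0,0,0,0,0,0,0]]]' >/dev/null;python3 w.py 102 0 160
```

```text
t 8.05 u,v,tip mm [-149.1  -14.6  163.5] force [ 0.3  1.1 -0.5] open 0.0007
turn about tool axes to ideal [-0.004 -0.008 -0.015]
shift tool mm [  -0.3 -251.    15.5]
```

```bash
python3 -m inch '[[[0,-0.05,0.005,-0.004,-0.008,-0.015,0],[0,-0.05,0.005,0,0,0,0],[0,-0.05,0.005,0,0,0,0],[0,-0.05,0,0,0,0,0],[0,-0.05,0,0,0,0,0],[0,0,0,0,0,0,0]]]' >/dev/null;python3 w.py 102 0 105
```

```text
t 8.65 u,v,tip mm [ 98.2  -2.8 144.8] force [-1.5 -0.1  0.5] open 0.0004
turn about tool axes to ideal [-0.002 -0.006 -0.018]
shift tool mm [39.7 -4.5  3. ]
```

```bash
python3 -m inch '[[[0.036,-0.004,0.003,-0.002,-0.006,-0.018,0],[0.014,0,0,0,0,0,0],[0.014,0,0,0,0,0,0],[0,0,0,0,0,0,0]]]' >/dev/null;python3 w.py 99 0 64
```

```text
t 9.05 u,v,tip mm [99.7 -1.6 72.2] force [ 0.2 -0.2 -0.4] open 0.0004
turn about tool axes to ideal [-0.004 -0.003 -0.009]
shift tool mm [8.2 0.6 1.6]
```

```bash
python3 -m inch '[[[0.010,0.001,0.001,-0.004,-0.003,-0.009,0],[0.006,0.004,0,0,0,0,0],[0.005,0.005,0,0,0,0,0],[0.003,0.004,0,0,0,0,0],[0.002,0.005,0,0,0,0,0],[0,0.004,0,0,0,0,0],[0,0,0,0,0,0,0]]]' >/dev/null;python3 w.py 75 0 45
```

```text
t 9.75 u,v,tip mm [76.5  0.6 49.8] force [1.6 0.7 0. ] open 0.0006
turn about tool axes to ideal [0.001 0.003 0.009]
shift tool mm [ 4.8  1.6 -0.6]
```

```bash
python3 -m inch '[[[0.004,0.002,0,0,0,0.009,0],[0,0.002,0,0,0,0,0],[0,0.002,0,0,0,0,0]]]' >/dev/null;python3 w.py 75 0 45
```

```text
t 10.05 u,v,tip mm [74.9  0.9 47.1] force [12.9  1.2 -8.6] open 0.0009
turn about tool axes to ideal [0.001 0.004 0.009]
shift tool mm [ 2.1 -0.1 -0.9]
```

```bash
python3 -m inch '[[[0,0.002,0,0,0,0,0],[0,-0.012,0,0,0,0,0],[-0.03,-0.012,0,0,0,0,0],[-0.05,0,0,0,0,0,0],[-0.02,0,0.04,0,0,0,0],[0,0.025,0.042,0,0,0,0],[0,0.045,0.02,0,0,0,0],[0,0,0,0,0,0,0]]]' >/dev/null;python3 w.py 0 121 105; python3 chk.py front,back scene wrist top
```

```text
t 10.85 u,v,tip mm [ 25.1 104.1 147.3] force [-0.1 -0.2 -0.8] open 0.0009
turn about tool axes to ideal [-0.005  0.005  0.002]
shift tool mm [42.4 25.3 16.6]
scene front 0 expect x 236.4 242.5 y 227.7 256.3
scene front 0.15 expect x 235.2 241.2 y 227.5 256.6
scene front 0.3 expect x 232.6 241.2 y 227.4 256.5
   seen x 237 244 y 226 255 n 121
scene back 0 expect x 299.1 306.5 y 215.1 242.6
scene back 0.15 expect x 299.3 308.6 y 214.9 241.8
scene back 0.3 expect x 299.2 311.0 y 214.7 240.7
   seen x 287 306 y 214 253 n 81
wrist front 0 expect x 93.9 178.5 y 89.9 93.5
wrist front 0.15 expect x 93.6 177.4 y 86.0 90.1
wrist front 0.3 expect x 93.2 176.1 y 78.6 90.2
   seen x 82 181 y 78 100 n 824
wrist back 0 expect x 122.5 192.8 y 249.0 267.3
wrist back 0.15 expect x 122.2 193.0 y 254.9 267.6
wrist back 0.3 expect x 121.9 193.0 y 260.9 267.7
   seen x 111 203 y 260 278 n 394
top front 0 expect x 281.0 308.9 y 245.6 247.2
top front 0.15 expect x 281.0 308.9 y 245.6 250.3
top front 0.3 expect x 281.0 308.9 y 245.5 253.3
   seen x 281 306 y 242 246 n 102
top back 0 expect x 278.3 305.7 y 166.6 171.3
top back 0.15 expect x 278.3 305.7 y 166.6 168.2
top back 0.3 expect x 278.3 305.7 y 164.1 167.6
   seen x 298 305 y 166 170 n 33
```

```bash
python3 -m inch '[[[0,0.025,0.017,-0.005,0.005,0.002,0],[0.04,0,0,0,0,0,0],[0.015,0,0,0,0,0,0],[0.014,0,0,0,0,0,0],[0,0,0,0,0,0,0]]]' >/dev/null;python3 w.py 0 117 64
```

```text
t 11.5 u,v,tip mm [ 11.3 116.6  78.9] force [-1.1  0.2  0. ] open 0.0002
turn about tool axes to ideal [-0.01   0.002  0.009]
shift tool mm [14.8 11.4  0.3]
```

```bash
python3 -m inch '[[[0.002,0.011,0.001,-0.01,0.002,0.009,0],[0.012,0,-0.001,0,0,0,0],[0.006,0,-0.004,0,0,0,0],[0.005,0,-0.006,0,0,0,0],[0.003,0,-0.004,0,0,0,0],[0,0,0,0,0,0,0]]]' >/dev/null;python3 w.py 0 95.5 45
```

```text
t 12.1 u,v,tip mm [  1.7 101.   49.6] force [0.4 1.8 0.2] open 0.0004
turn about tool axes to ideal [-0.002  0.001  0.   ]
shift tool mm [ 4.6  1.6 -5.5]
```

```bash
python3 -m inch '[[[0.003,0.001,-0.003,0,0,0,0],[0.001,0,-0.002,0,0,0,0],[0,0,-0.002,0,0,0,0],[0,0,-0.002,0,0,0,0]]]' >/dev/null;python3 w.py 0 95.5 45
```

```text
t 12.5 u,v,tip mm [ 1.1 94.5 46.2] force [ 0.2 15.4 -7.1] open 0.0003
turn about tool axes to ideal [-0.002  0.008  0.003]
shift tool mm [1.2 1.1 1. ]
```

```bash
python3 -m inch '[[[0,0,-0.002,0,0,0,0],[0,0,0.012,0,0,0,0],[-0.03,0,0.012,0,0,0,0],[-0.05,0,0,0,0,0,0],[-0.03,0,-0.03,0,0,0,0],[0,0,-0.05,0,0,0,0],[0,0,-0.05,0,0,0,0],[0,0,-0.05,0,0,0,0],[0,0,-0.045,0,0,0,0],[0,0,0,0,0,0,0]]]' >/dev/null;python3 w.py 0 -121 105; python3 chk.py left scene wrist top
```

```text
t 13.5 u,v,tip mm [  -0.2 -112.2  160.3] force [0.  0.8 0.1] open 0.0005
turn about tool axes to ideal [0.003 0.003 0.004]
shift tool mm [55.3  0.  -9. ]
scene left 0 expect x 251.1 272.5 y 202.9 219.8
scene left 0.15 expect x 251.1 272.1 y 202.8 218.0
scene left 0.3 expect x 250.9 272.1 y 202.6 215.9
   seen x 239 282 y 190 230 n 90
wrist left 0 expect x 485.0 523.3 y 179.0 242.7
wrist left 0.15 expect x 491.5 523.7 y 179.1 242.9
wrist left 0.3 expect x 498.3 524.0 y 179.5 243.1
   seen x 508 534 y 166 253 n 604
top left 0 expect x 246.2 248.8 y 194.3 223.4
top left 0.15 expect x 244.9 247.0 y 194.3 223.5
top left 0.3 expect x 241.8 247.0 y 194.3 223.5
   seen x 246 250 y 194 221 n 115
```

Top view shows the left clip shut (x min 246, 246.2 expected). Now the right one.

```bash
python3 -m inch '[[[0.05,0,-0.009,0.003,0.003,0.004,0],[0.015,0,0,0,0,0,0],[0.015,0,0,0,0,0,0],[0,0,0,0,0,0,0]]]' >/dev/null;python3 w.py 0 -119 64
```

```text
t 14.05 u,v,tip mm [   1.  -110.2   80.4] force [ 0.3 -0.2 -0.7] open 0.0011
turn about tool axes to ideal [0.01  0.004 0.001]
shift tool mm [16.3  1.2 -8.9]
```

```bash
python3 -m inch '[[[0.003,0.001,-0.009,0.01,0.004,0,0],[0.013,0,0.001,0,0,0,0],[0.006,0,0.004,0,0,0,0],[0.005,0,0.006,0,0,0,0],[0.003,0,0.004,0,0,0,0],[0,0,0,0,0,0,0]]]' >/dev/null;python3 w.py 0 -95.5 45
```

```text
t 14.65 u,v,tip mm [   2.8 -102.3   52.8] force [-0.9 -1.   1. ] open 0.0004
turn about tool axes to ideal [ 0.002 -0.001  0.006]
shift tool mm [7.7 2.9 6.8]
```

```bash
python3 -m inch '[[[0.006,0.002,0.002,0,0,0,0],[0.001,0,0.003,0,0,0,0],[0,0,0.002,0,0,0,0],[0,0,0.002,0,0,0,0]]]' >/dev/null;python3 w.py 0 -95.5 45
```

```text
t 15.05 u,v,tip mm [  1.4 -92.8  45.8] force [  0.7 -14.8   0.6] open 0.0004
turn about tool axes to ideal [ 0.002 -0.002  0.008]
shift tool mm [ 0.8  1.4 -2.7]
```

```bash
python3 -m inch '[[[0,0,0.002,0,0,0,0],[0,0,-0.012,0,0,0,0],[-0.03,0,-0.012,0,0,0,0],[-0.05,0,0,0,0,0,0],[-0.05,0,0,0,0,0,0],[-0.05,0,0,0,0,0,0],[0,0.05,0,0,0,0,0],[0,0.05,0,0,0,0,0],[0,0.045,0,0,0,0,0],[0,0,0,0,0,0,0]]]' >/dev/null;python3 w.py; python3 chk.py front,back,left,right top; python3 chk.py front,back,right scene
python3 - <<'E'
from h import *
g=grab('scene')['frame'][180:280,200:333];t=grab('top')['frame'][145:270,215:375]
cv2.imwrite('pics/s5.png',np.hstack([cv2.resize(g,(400,300),interpolation=2),cv2.resize(t,(400,300),interpolation=2)]))
E
```

```text
t 16.05 u,v,tip mm [-147.  -116.8  234.4] force [ 0.8 -0.3  0.1] open 0.0005
turn about tool axes to ideal [0.002 0.001 0.011]
top front 0 expect x 281.0 308.9 y 245.6 247.2
top front 0.15 expect x 281.0 308.9 y 245.6 250.3
top front 0.3 expect x 281.0 308.9 y 245.5 253.3
   seen x 281 308 y 242 247 n 140
top back 0 expect x 278.3 305.7 y 166.6 171.3
top back 0.15 expect x 278.3 305.7 y 166.6 168.2
top back 0.3 expect x 278.3 305.7 y 164.1 167.6
   seen x 278 305 y 166 171 n 121
top left 0 expect x 246.2 248.8 y 194.3 223.4
top left 0.15 expect x 244.9 247.0 y 194.3 223.5
top left 0.3 expect x 241.8 247.0 y 194.3 223.5
   seen x 246 250 y 194 221 n 117
top right 0 expect x 337.9 341.0 y 190.9 220.1
top right 0.15 expect x 339.7 342.3 y 190.9 219.9
top right 0.3 expect x 339.7 345.4 y 190.8 219.8
   seen x 336 341 y 191 218 n 122
scene front 0 expect x 236.4 242.5 y 227.7 256.3
scene front 0.15 expect x 235.2 241.2 y 227.5 256.6
scene front 0.3 expect x 232.6 241.2 y 227.4 256.5
   seen x 237 244 y 226 255 n 115
scene back 0 expect x 299.1 306.5 y 215.1 242.6
scene back 0.15 expect x 299.3 308.6 y 214.9 241.8
scene back 0.3 expect x 299.2 311.0 y 214.7 240.7
   seen x 287 307 y 214 253 n 74
scene right 0 expect x 270.3 294.2 y 253.2 271.7
scene right 0.15 expect x 270.3 294.9 y 253.0 273.4
scene right 0.3 expect x 270.3 295.8 y 252.8 274.8
   seen x 270 294 y 250 270 n 384
```

View pics/s5.png

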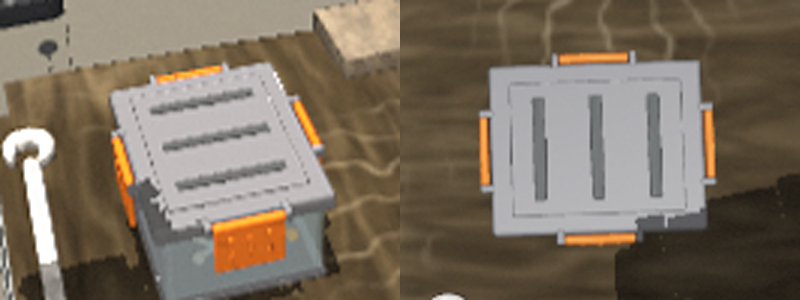

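```bash
python3 -c "
from plant import workorder
print(workorder.close_job())"
```

```text
the job is handed in; nothing more can be done
None
```

All four clips are flipped down, in the order front, back, left, right. I handed the job in at about 16 s of the 58 s allowed, with the arm clear of everything.

**How:** I pushed each clip with the closed fingertips, down from above and then inward. Each push ended at 13–17 N, well above the 1–2 N hinge friction, so each clip should be against its stop. After the front clip I turned the tool half a turn, so the wrist camera would stay clear of the cabinet.

**Last checks:**
- **Top view:** all four clips show as thin strips along the lid, with their outer edges within 1 pixel of the shut position.
- **Scene view:** the front and right clips agree with shut to within about 2 pixels. The left clip was not compared there in the last check, and in the earlier one the lid and the neighbouring clip got in the way.
- **Least certain:** the back clip's free edge is hidden from above and partly hidden in the scene view, so I could rule out only about 0.15 rad or more of remaining swing by picture. Its stop force matched the others.
- **Disagreements:** one wrist-camera check was spoiled by other orange in the picture, so I disregarded it. During the first clip the tip drifted about 20 mm inward, and I corrected that before finishing the push.

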